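# Check the mould and hold the candles pushed out

## Task

Check that the candle mould has cooled: take the pen thermometer out of its wooden stand, rest the tip of its stem for a moment on the brass test stud at the end of the mould (red ring) and then on the one in the middle (blue ring), and stand it back in its stand. Then press the push-out lever down by its handle, past the first two clicks to the third, so that all six candles rise out of the mould, and finish while holding it down there, because it springs back when let go. Leave the jar, the pitcher and the gift box where they stand.

Things in the scene. Friction and masses are not known exactly. Their poses are not given: they have to be found in the camera images.
- press: Bench candle-moulding press, fixed: grey base, blue side cheeks, aluminium mould block 140 x 230 mm, flat top 150 mm above the table, six cast candles in it. Origin: on the table under the mould's middle; y along the mould, z up, lever handle on the -x side. Lever pivot axis: parallel to y, 130 mm up, above the origin. Lever arms reach y = +-147 mm; base plate from x = -90 to 120 mm.
- end_stud: Test stud at the +y end of the mould: brass disc 12 mm across, 3 mm proud of the mould top, on a red ring 19 mm across. Origin at the centre of its top face (153 mm above the table). Fixed to the press.
- mid_stud: Test stud in the very middle of the mould, between the two middle candles: brass disc 12 mm across, 3 mm proud, on a blue ring 19 mm across. Origin at the centre of its top face (153 mm above the table). Fixed to the press.
- lever (a joint): Push-out lever angle, rad: 0 = handle up (sprung to rest), grows as the handle is pressed down. Clicks at 0.25, 0.50 and 0.75, each just past a ridge centred 0.12 before it and 0.10 wide either side; stop at 0.80. It never latches: let go, it springs back to 0. Pressing down on the handle takes about 3 N at first, about 7 N at the third click, 1 to 2 N more on the way up a ridge.
- handle_mid (a point): Middle of the lever's handle, on its axis: a level bar parallel to the press's y, black sleeve 25 mm thick and 160 mm long, held by a steel arm at each end. It swings on a 190 mm circle: at lever angle q it is at x = -190 cos(0.49 - q), z = 130 + 190 sin(0.49 - q) mm in the press's frame (219 mm up at rest, 81 mm at the third click). 75 mm or more of free space to the mould.
- stand: Wooden thermometer stand, block 70 x 70 mm, 85 mm high, fixed, with one upright hole 14 mm wide and 78 mm deep in the middle of its top. Origin: centre of its underside, z up.
- thermo: Pen thermometer (whole), standing upright in the hole of the stand; about 60 g. Origin at the tip of its stem, z up along the pen towards the grip.
- thermo_mid (a point): Centre of the pen thermometer's grip: white round plastic body 24 mm in diameter and 80 mm long, with an orange collar at its lower end. Its lower shoulder rests on the stand's top, so this point is 125 mm above the table when it is home. A steel stem 6 mm in diameter and 70 mm long comes out of the body's lower end, with a rounded tip.
- thermo_tip (a point): Tip of the thermometer's stem, 110 mm straight below the centre of the grip (along the pen's axis).
- jar: Bystander: lidded glass jar candle with amber wax, 84 mm in diameter, 102 mm high. Origin: centre of its underside.
- pitcher: Bystander: steel pouring pitcher, 120 mm in diameter, 165 mm high, black handle on one side. Origin: centre of its underside.
- gift_box: Bystander: white gift box, 85 x 85 x 100 mm high. Origin: centre of its underside.
- candle_1: Cast wax candle, 44 mm in diameter, 55 mm high, loose in its mould cavity (47 mm wide) at x = -34, y = -64 mm in the press's frame. Origin: centre of its underside, 93 mm above the table at the start and 30 mm higher with the lever at the third click.
- candle_2: Cast wax candle, 44 mm in diameter, 55 mm high, loose in its mould cavity (47 mm wide) at x = 34, y = -64 mm in the press's frame. Origin: centre of its underside, 93 mm above the table at the start and 30 mm higher with the lever at the third click.
- candle_3: Cast wax candle, 44 mm in diameter, 55 mm high, loose in its mould cavity (47 mm wide) at x = -34, y = 0 mm in the press's frame. Origin: centre of its underside, 93 mm above the table at the start and 30 mm higher with the lever at the third click.
- candle_4: Cast wax candle, 44 mm in diameter, 55 mm high, loose in its mould cavity (47 mm wide) at x = 34, y = 0 mm in the press's frame. Origin: centre of its underside, 93 mm above the table at the start and 30 mm higher with the lever at the third click.
- candle_5: Cast wax candle, 44 mm in diameter, 55 mm high, loose in its mould cavity (47 mm wide) at x = -34, y = 64 mm in the press's frame. Origin: centre of its underside, 93 mm above the table at the start and 30 mm higher with the lever at the third click.
- candle_6: Cast wax candle, 44 mm in diameter, 55 mm high, loose in its mould cavity (47 mm wide) at x = 34, y = 64 mm in the press's frame. Origin: centre of its underside, 93 mm above the table at the start and 30 mm higher with the lever at the third click.
Mind the look-alikes: they are no part of the job. Leave any black or white look-alike of the candle_2 alone. What is shaped like the candle_1 but black or grey is not meant.

How it is judged (in metres and radians):
On the way, in this order (a step that is already met when the one before it is completed fails the run):
1. the thermometer's tip rests on the red-ringed stud at the end of the mould, the candles still down (distance between thermo_tip and end_stud below 0.008 m and contact force between thermo and end_stud above 0.2 N and value of joint lever below 0.1 rad), for 0.2 s.
2. then its tip rests on the blue-ringed stud in the middle (distance between thermo_tip and mid_stud below 0.008 m and contact force between thermo and mid_stud above 0.2 N and value of joint lever below 0.1 rad), for 0.2 s.
3. the thermometer stands in its stand again, let go, before the lever is pressed (horizontal distance between thermo_mid and stand below 0.01 m and z of thermo_mid in the frame of stand between 0.118 and 0.13 m and angle between thermo_mid's own z axis and vertical below 0.08 rad and contact force between the fingers and thermo below 0.1 N and value of joint lever below 0.1 rad), for 0.2 s.
4. the lever is pressed past two clicks to the third and held (value of joint lever above 0.72 rad and contact force between any of the fingers, the arm and lever above 1.5 N), for 0.3 s.
At the end, for the whole second after the job is handed in: Robot holds the lever at rest at its third click (over 0.72 rad, over 1.5 N); six candles up 23 mm or more, upright within 0.15 rad; thermometer released, upright, home in its stand (10 mm across, 7 mm in height); jar, pitcher, gift box upright, moved under 30 mm (all of step 4 and velocity of joint lever between -0.1 and 0.1 rad/s and horizontal distance between thermo_mid and stand below 0.01 m and z of thermo_mid in the frame of stand between 0.118 and 0.13 m and angle between thermo_mid's own z axis and vertical below 0.08 rad and contact force between the fingers and thermo below 0.1 N and z of candle_1 in the frame of press between 0.116 and 0.132 m and angle between each of candle_1, candle_2, candle_3, candle_4, candle_5, candle_6's own z axis and vertical below 0.15 rad and z of candle_2 in the frame of press between 0.116 and 0.132 m and z of candle_3 in the frame of press between 0.116 and 0.132 m and z of candle_4 in the frame of press between 0.116 and 0.132 m and z of candle_5 in the frame of press between 0.116 and 0.132 m and z of candle_6 in the frame of press between 0.116 and 0.132 m and distance of each of jar, pitcher, gift_box from where it was at the start of the episode below 0.03 m and angle between each of jar, pitcher, gift_box's own z axis and vertical below 0.2 rad); the arm keeps its last pose, push and grip.
It fails at once if the jar is shoved or tipped (distance of jar from where it was at the start of the episode above 0.03 m or angle between jar's own z axis and vertical above 0.3 rad).
It fails at once if the pitcher is shoved or tipped (distance of pitcher from where it was at the start of the episode above 0.03 m or angle between pitcher's own z axis and vertical above 0.3 rad).
It fails at once if the gift box is shoved or tipped (distance of gift_box from where it was at the start of the episode above 0.03 m or angle between gift_box's own z axis and vertical above 0.3 rad).
It also fails if it takes over 72 s, if anything falls off the work surface, if the arm or the gripper's body presses on something with over 40 N, if the wrist force passes 120 N, or if a joint passes its speed limit or range.

## Robot

A 6-joint arm with a two-finger parallel gripper is mounted at the origin on the work surface. World frame = base frame: x ahead of the robot, y to its left, z up, the work surface at z = 0. Lengths are in m, angles in degrees, forces in N, time in s.
With the tool pointing down it reaches from about 0.25 to 0.725 m from the base axis. Payload 9.7 kg.
Tool frame: the origin (TCP) lies at the very end of the fingers, on their centre line; the grasp point (between the pads) lies 19 mm behind it; z points along the fingers, y is the line along which they close (so a half turn about z gives the same grasp; the last joint's range is limited). The gripper opens to 85 mm and grips with 20 to 120 N. Pads are 22 mm wide; open, the fingers measure 114 mm over their backs; the gripper's body (76 mm by 85 mm) begins 54 mm behind the grasp point. The pads swing forward as they close: fully open they stand 13 mm farther back than shut.
Start: joints at [70.818, 4.979, 10.078, 95.1, 0, 90], TCP at [0.181, 0.519, 0.231] pointing down, gripper open.
Joint ranges: [-179.16, 179.16], [-48.56, 103.87], [-65.8, 70.77], [-126.05, 130.52], [-82.76, 87.17], [-180, 180]. Speed limits (degrees/s): [127.2, 127.2, 147.25, 180, 180, 180].

## Interface

Orientations are given as [roll, pitch, yaw] about the fixed x, y, z axes, in that order (R = Rz(yaw) Ry(pitch) Rx(roll)).
In Python, from workcell import bot gives the robot as it stands.
- The arm moves only by the tool arm_command, never from a script. Its argument "series" is a list of rows, each a list of 4 numbers: the shift along the tool's x, y, z in m, then the turn about the tool's z in rad. A call has exactly 5 rows; each row is the pose to reach, as a shift and turn from the pose commanded when the call began, along the tool's axes at that moment; what a row does not reach only later rows make up. A row lasts 1/10 s, in which the tool goes at most 50 mm and 8.59 degrees, less where a joint would pass 70% of its speed; a pose out of reach is approached as far as the arm can. A call with a gripper value outside its range is refused whole. "hand" is the finger opening in m, from 0 to 0.0854, set as the call begins (left out, the last holds). The fingers move at their own pace and stop on an object; "grip_force" is the grip in N (left out, the last holds). Time passes only in rows, so rows that repeat a pose let the fingers close, or fill a call up. It gives the time, the measured TCP pose, the force, the opening and the grip force at its end, in the units of the state.
- bot.get_obs(): the state, without advancing time (a new reading comes with each control period).
- bot.camera(name): name is "side" or "top" or "wrist"; returns a dict with "color" (420x560x3 uint8, blue, green, red), "camera_matrix" (3x3 intrinsics, pixels), "xyz" and "orientation" of the camera in the world; the wrist camera has in their place "T_tool_cam" (4x4, takes a point from camera to tool coordinates, whose origin is the TCP and whose axes are the flange's). Camera axes: x right, y up, looking along -z (the intrinsics and any distortion apply to the point x, -y, -z); pixel columns grow to the right and rows downward; lengths in m; the calibration is good to about 2 mm. A picture is of the moment at which its call begins: read the wrist's pose just before it. There is no depth.
- bot.job_done(): hands the job in; it is judged then, once.
Trained networks look in the newest picture that a camera, given by its name, has taken for a name from the list of things; names that differ only in an ending like _2 or _b are one class to them, and where a whole thing is asked for, a point or a joint stands for the part that bears it (a point fixed in the world has none). Each returns a list of dicts, best first, with "confidence" (0 to 1); they miss things now and then, are a little off and sometimes report something else, mostly with a low value. They report only what shows in the picture. A call takes as long as a camera call. They do not tell look-alikes from the thing itself.
- bot.find_in(camera, target): "location" ([column, row] in pixels, amid what is visible of it).
- bot.mark_of(camera, target): "location" ([column, row] in pixels: a listed point, or the origin of a listed thing).
The state is a dict: "time": time; "q": joint angles; "qd": joint speeds; "joint_efforts": joint torques, N m; "ee_pos": TCP position; "tcp_rot": TCP orientation; "wrist_force": force on the tool from outside, world axes, zero at the start; "torque": the same for the moment, N m; "opening": finger opening in m; "grasp_force": force on a finger pad.
Only numpy, scipy, OpenCV 4.12 (cv2) and the standard library are available. Lean on these libraries where they do the work, as an engineer would, in place of code of your own. Each camera call takes 0.05 s, during which the arm holds its last target. There are 200 camera calls.

## Working session

There is one attempt and no reset: what is moved stays moved. The work goes in short steps, Python scripts to look and compute and a tool call to move; the robot and the scene stay as the last step left them, time stands still between calls to the robot, and variables do not carry over. Pictures are saved under pics/ and viewed, at most 11 in all, crops included, and the job is handed in when it is done.

Besides the shell and the picture viewer there is one more tool, called by a JSON object that holds its "api" and its "payload". arm_command: Moves the arm, as the interface text tells. Its arguments: {"type":"object","properties":{"series":{"type":"array"},"hand":{"type":"number"},"grip_force":{"type":"number"}},"required":["series"]}

```bash
ls; mkdir -p pics; cat > h.py <<'E'
import numpy as np,cv2
from scipy.spatial.transform import Rotation as R
from workcell import bot
def cam(n):
    c=bot.camera(n)
    return c
def pose(c):
    if 'xyz' in c:
        o=np.array(c['orientation'],float)
        Rm=o if o.shape==(3,3) else R.from_euler('xyz',o,degrees=True).as_matrix()
        return Rm,np.array(c['xyz'])
    s=bot.get_obs(); T=np.eye(4);T[:3,:3]=R.from_euler('xyz',s['tcp_rot'],degrees=True).as_matrix();T[:3,3]=s['ee_pos']
    T=T@np.array(c['T_tool_cam']); return T[:3,:3],T[:3,3]
def ray(c,px):
    Rm,p=pose(c); K=np.array(c['camera_matrix'])
    u=np.linalg.solve(K,[px[0],px[1],1]); return p,Rm@np.array([u[0],-u[1],-u[2]])
def at_z(c,px,z):
    p,d=ray(c,px); return p+d*(z-p[2])/d[2]
def tri(L):
    A=np.zeros((3,3));b=np.zeros(3)
    for c,px in L:
        p,d=ray(c,px);d=d/np.linalg.norm(d);M=np.eye(3)-np.outer(d,d);A+=M;b+=M@p
    return np.linalg.solve(A,b)
E
python3 - <<'E'
from h import *
print(bot.get_obs())
C={}
for n in ['top','side']:
    c=cam(n);C[n]=c
    print(n,{k:v for k,v in c.items() if k!='color'})
    cv2.imwrite(f'pics/{n}0.png',c['color'])
    for t in ['end_stud','mid_stud','handle_mid','stand','thermo_mid','thermo_tip','press','jar','pitcher','gift_box','candle_1']:
        print(t,[(np.round(d['location'],1).tolist(),round(d['confidence'],2)) for d in bot.mark_of(n,t)][:7])
E
```

```text
pics
{'time': 0.0, 'q': array([7.08189503e+01, 5.01246839e+00, 1.00349762e+01, 9.50994126e+01,
       3.47504254e-04, 8.99988457e+01]), 'qd': array([-0.04590798,  0.01654987, -0.02231998,  0.09444896, -0.00765304,
        0.02775191]), 'joint_efforts': array([-1.73858789e-03, -5.20389998e+01,  4.64803505e+01,  1.63810834e-02,
        8.68305756e-05, -3.62655442e-06]), 'ee_pos': array([0.1806298 , 0.5192563 , 0.23057461]), 'tcp_rot': array([-1.79923095e+02, -3.49053270e-04,  1.60820104e+02]), 'wrist_force': array([-0.75858277,  0.25040704,  0.57940618]), 'torque': array([-0.00787923, -0.01147279, -0.03381769]), 'grasp_force': 0.0, 'opening': 0.08554443496373408}
top {'camera_matrix': array([[491.39744159,   0.        , 276.59446707],
       [  0.        , 491.39744159, 211.16471683],
       [  0.        ,   0.        ,   1.        ]]), 'xyz': array([ 0.49466003, -0.00495083,  1.26053046]), 'orientation': array([  7.91342931,   0.54447461, -91.01456159])}
end_stud [([404.7, 292.8], 0.68), ([235.7, 201.9], 0.62)]
mid_stud []
handle_mid [([283.2, 275.4], 0.76)]
stand [([405.7, 290.0], 0.
[... 638 characters left out ...]
([ 47.7469467 ,  -0.81302134, -40.4561123 ])}
end_stud [([251.9, 175.8], 0.47), ([271.6, 194.7], 0.46)]
mid_stud [([277.7, 201.2], 0.62), ([252.0, 175.9], 0.49)]
handle_mid [([223.9, 209.7], 0.71)]
stand [([295.9, 380.2], 0.63), ([253.4, 176.8], 0.28)]
thermo_mid [([302.5, 344.8], 0.76), ([255.4, 177.7], 0.63)]
thermo_tip [([304.6, 226.5], 0.57)]
press [([279.4, 245.2], 0.79)]
jar [([134.6, 227.3], 0.95)]
pitcher [([207.6, 160.2], 0.67), ([133.9, 226.3], 0.47)]
gift_box [([400.9, 348.0], 0.67), ([289.8, 211.0], 0.48)]
candle_1 [([292.7, 326.5], 0.98), ([324.5, 305.0], 0.86), ([346.9, 282.5], 0.8), ([289.4, 241.8], 0.78), ([289.7, 211.0], 0.74), ([273.9, 195.3], 0.73), ([250.0, 209.6], 0.66)]
```

View pics/top0.png

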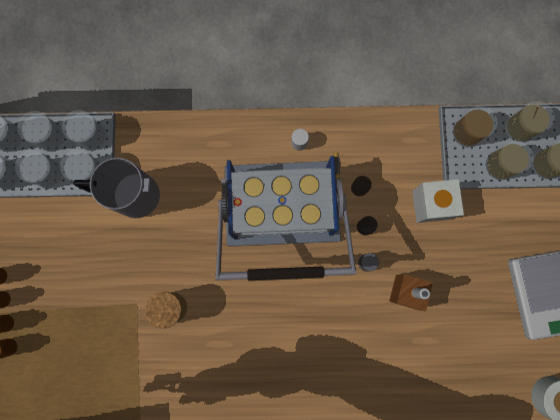

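View pics/side0.png

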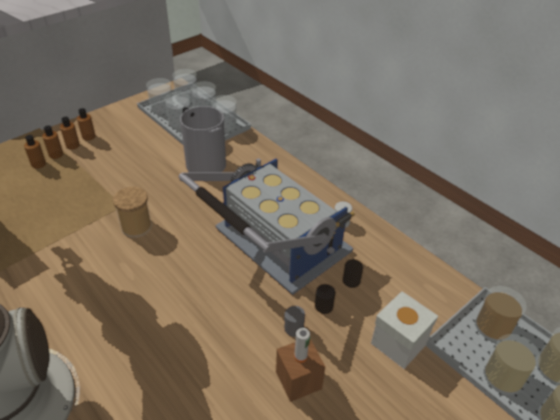

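Top view: red stud at (237,202), blue at (282,200), handle at (285,273), pen top at (424,294), and the stand around (412,291). In the side view, the pen top is at (303,334).

```bash
python3 - <<'E'
from h import *
c=cam('top');s=cam('side')
def blob(im,lo,hi,box,inv=False):
    h=cv2.cvtColor(im,cv2.COLOR_BGR2HSV); x0,y0,x1,y1=box
    m=cv2.inRange(h,np.array(lo),np.array(hi))[y0:y1,x0:x1]
    n,l,st,ce=cv2.connectedComponentsWithStats(m)
    return [(st[i][4],np.round(ce[i]+[x0,y0],1)) for i in np.argsort(-st[1:,4])+1 if st[i][4]>4]
red=blob(c['color'],(0,130,60),(12,255,255),(230,195,245,210))
red+=blob(c['color'],(168,100,60),(180,255,255),(230,195,245,210))
blue=blob(c['color'],(100,80,60),(125,255,255),(272,190,292,210))
cand=blob(c['color'],(15,60,120),(35,255,255),(235,170,330,235))
blk=blob(c['color'],(0,0,0),(180,255,45),(240,255,335,290))
wh=blob(c['color'],(0,0,110),(180,60,255),(410,282,436,306))
print(red,blue,cand,blk,wh,sep='\n')
print('red',[at_z(c,b[1],.153) for b in red]);print('blue',[at_z(c,b[1],.153) for b in blue])
P=[at_z(c,b[1],.148) for b in cand[:6]];print('cand mean',np.mean(P,0))
P=np.array(P);print(P)
print('handle',at_z(c,blk[0][1],.219))
print('thermo top',at_z(c,(424,294),.165))
ws=blob(s['color'],(0,0,110),(180,70,255),(290,322,318,362));print(ws)
print('side top', at_z(s,(303,334),.165),'thermo_mid',at_z(s,(302.5,344.8),.125))
a=cv2.resize(c['color'][270:320,385:445],None,fx=6,fy=6,interpolation=2);b=cv2.resize(s['color'][318:402,270:330],None,fx=6,fy=6,interpolation=2)
o=np.zeros((510,740,3),np.uint8);o[:300,:360]=a;o[:504,370:730]=b;cv2.imwrite('pics/z.png',o)
E
```

```text
[(np.int32(26), array([237.3, 201.4]))]
[(np.int32(32), array([281.7, 200.1]))]
[(np.int32(270), array([254.3, 216.1])), (np.int32(269), array([310.2, 213.7])), (np.int32(269), array([282.3, 214.9])), (np.int32(263), array([281.1, 185.6])), (np.int32(262), array([308.7, 184.5])), (np.int32(260), array([253.4, 186.7])), (np.int32(17), array([237.1, 201.4])), (np.int32(14), array([281.7, 199.5]))]
[(np.int32(798), array([285.4, 273. ]))]
[(np.int32(84), array([420.8, 293.8]))]
red [array([0.67299411, 0.09217142, 0.153     ])]
blue [array([ 0.67404894, -0.00925686,  0.153     ])]
cand mean [ 0.6746537  -0.00918093  0.148     ]
[[ 0.63906368  0.05399003  0.148     ]
 [ 0.64217028 -0.0737174   0.148     ]
 [ 0.64061514 -0.00999098  0.148     ]
 [ 0.70868973 -0.00854225  0.148     ]
 [ 0.71002323 -0.07210606  0.148     ]
 [ 0.70736012  0.05528109  0.148     ]]
handle [ 0.50797945 -0.01380786  0.219     ]
thermo top [ 0.45755827 -0.31724377  0.165     ]
[(np.int32(198), array([300.3, 338.5]))]
side top [ 0.45944451 -0.32000137  0.165     ] thermo_mid [ 0.46269849 -0.31839386  0.125     ]
```

View pics/z.png

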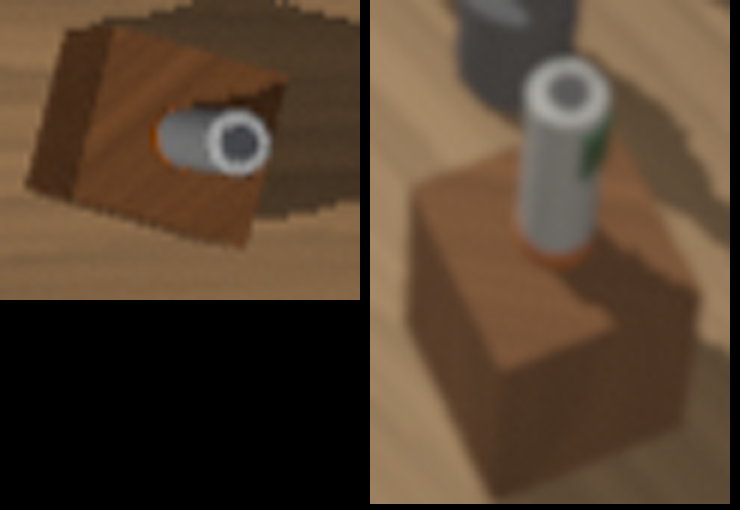

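Triangulated roughly, the pen stands at (0.46, -0.318). I'll raise the arm, turn the tool to yaw 90 and move over there.

{"api": "arm_command", "payload": {"series": [[-0.03, -0.04, -0.02, 0.15], [-0.06, -0.08, -0.05, 0.3], [-0.09, -0.12, -0.07, 0.45], [-0.12, -0.16, -0.07, 0.6], [-0.15, -0.2, -0.07, 0.75]], "hand": 0.085, "grip_force": 40}}

```text
time: 1.8
ee_pos: [0.2524, 0.2939, 0.3019]
tcp_rot: [179.9, -0.0, 117.5]
wrist_force: [1.2, 0.3, 0.1]
opening: 0.0853
grasp_force: 0.0
```

```bash
python3 - <<'E'
from h import *
c=cam('top');s=cam('side')
print('pen top',tri([(c,(424.7,293.7)),(s,(302.8,333.3))]),at_z(c,(424.7,293.7),.165),at_z(s,(302.8,333.3),.165))
o=bot.get_obs();print(o['time'],o['ee_pos'],o['tcp_rot'],o['q'])
E
```

```text
pen top [ 0.45883801 -0.31890584  0.16632884] [ 0.45818015 -0.31881291  0.165     ] [ 0.46016874 -0.31869984  0.165     ]
1.9 [0.25327755 0.29149671 0.30255209] [ 1.79841704e+02 -6.19945336e-03  1.17293191e+02] [ 4.90521238e+01 -1.48777561e+01 -2.63094811e-01  1.04465346e+02
 -5.29228373e-02  1.11758872e+02]
```

{"api": "arm_command", "payload": {"series": [[-0.048, -0.008, 0, 0.12], [-0.096, -0.016, 0, 0.24], [-0.144, -0.023, 0, 0.36], [-0.192, -0.031, 0, 0.486], [-0.24, -0.039, 0, 0.486]]}}

```text
time: 2.4
ee_pos: [0.33, 0.0636, 0.3011]
tcp_rot: [179.9, -0.0, 89.9]
wrist_force: [1.8, 0.2, 0.2]
opening: 0.0849
grasp_force: 0.0
```

```bash
python3 - <<'E'
from h import *
o=bot.get_obs();print(o['time'],o['ee_pos'],o['tcp_rot'])
print(np.array([.459,-.319])-o['ee_pos'][:2])
E
```

```text
2.4 [0.3300157  0.06355588 0.30109496] [ 1.79947509e+02 -2.17017810e-02  8.98575642e+01]
[ 0.1289843  -0.38255588]
```

{"api": "arm_command", "payload": {"series": [[-0.045, 0.015, 0, 0], [-0.09, 0.03, 0, 0], [-0.135, 0.045, 0, 0], [-0.18, 0.06, 0, 0], [-0.225, 0.075, 0, 0]]}}

```text
time: 2.9
ee_pos: [0.4053, -0.162, 0.3009]
tcp_rot: [180.0, -0.0, 90.0]
wrist_force: [0.6, 0.9, 0.0]
opening: 0.085
grasp_force: 0.0
```

{"api": "arm_command", "payload": {"series": [[-0.045, 0.015, 0, 0], [-0.09, 0.03, 0, 0], [-0.125, 0.042, 0, 0], [-0.145, 0.05, 0, 0], [-0.145, 0.05, 0, 0]]}}

```text
time: 3.4
ee_pos: [0.4558, -0.307, 0.2991]
tcp_rot: [-179.9, -0.1, 89.9]
wrist_force: [0.1, 0.4, 0.1]
opening: 0.0849
grasp_force: 0.0
```

```bash
python3 - <<'E'
from h import *
w=cam('wrist');o=bot.get_obs();print(o['time'],o['ee_pos'],o['tcp_rot'])
cv2.imwrite('pics/w1.png',w['color'])
Rm,p=pose(w);K=w['camera_matrix']
print(w['T_tool_cam'])
for P in [(.459,-.319,.165),(.459,-.319,.085)]:
    v=Rm.T@(np.array(P)-p); u=K@np.array([v[0],-v[1],-v[2]]);print(u[:2]/u[2])
E
```

```text
3.45 [ 0.45530171 -0.30566185  0.29974055] [-1.79912064e+02 -6.93854140e-02  8.99735333e+01]
[[ 4.10268133e-04  9.50577796e-01  3.10486208e-01  8.07749545e-02]
 [ 9.99999797e-01 -5.41554236e-04  3.36637761e-04  2.96168839e-04]
 [ 4.88145503e-04  3.10486007e-01 -9.50577825e-01 -1.42012517e-01]
 [ 0.00000000e+00  0.00000000e+00  0.00000000e+00  1.00000000e+00]]
[291.22606123 216.83208088]
[290.49691614 193.51986089]
```

View pics/w1.png

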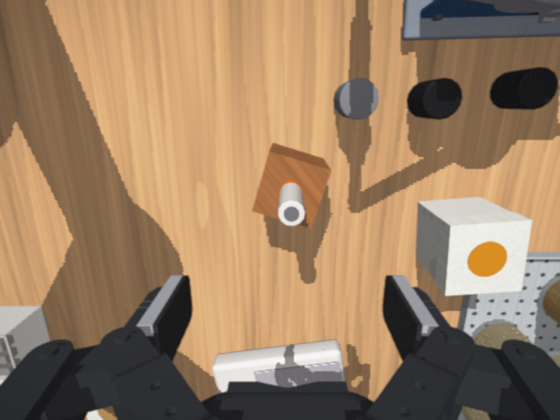

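Wrist view: the pen top is at (291,213), almost where I predicted (2 mm off in y), and the path down is clear.

{"api": "arm_command", "payload": {"series": [[-0.012, 0.0037, 0.03, 0], [-0.012, 0.0037, 0.06, 0], [-0.012, 0.0037, 0.06, 0], [-0.012, 0.0037, 0.06, 0], [-0.012, 0.0037, 0.06, 0]]}}

```text
time: 3.95
ee_pos: [0.4589, -0.3166, 0.2433]
tcp_rot: [179.9, 0.1, 90.1]
wrist_force: [-1.2, -0.3, 0.3]
opening: 0.0851
grasp_force: 0.0
```

```bash
python3 - <<'E'
from h import *
w=cam('wrist');o=bot.get_obs();print(o['time'],o['ee_pos'],o['tcp_rot'])
im=w['color']; g=cv2.cvtColor(im,cv2.COLOR_BGR2HSV)
cv2.imwrite('pics/w2.png',im[100:360,150:430])
print(bot.mark_of('wrist','thermo_mid')[:2],bot.mark_of('wrist','thermo_tip')[:2])
Rm,p=pose(w);K=w['camera_matrix']
for P in [(.459,-.318,.165),(.459,-.318,.125)]:
    v=Rm.T@(np.array(P)-p); u=K@np.array([v[0],-v[1],-v[2]]);print(u[:2]/u[2]-[150,100])
E
```

```text
4.0 [ 0.45902404 -0.31685497  0.24322566] [1.79855905e+02 9.76475484e-02 9.00392667e+01]
[{'location': [287.3, 208.7], 'confidence': 0.94}, {'location': [284.6, 175.9], 'confidence': 0.16}] []
[136.51270193 126.01945839]
[136.50369333 108.83705535]
```

View pics/w2.png

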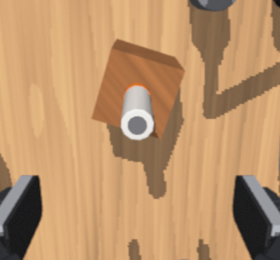

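The pen top is at (137,124) in the crop, which matches the prediction, so the alignment is good. Next I descend and grip.

{"api": "arm_command", "payload": {"series": [[0, 0, 0.04, 0], [0, 0, 0.08, 0], [0, 0, 0.11, 0], [0, 0, 0.13, 0], [0, 0, 0.135, 0]]}}

```text
time: 4.6
ee_pos: [0.4578, -0.3165, 0.1042]
tcp_rot: [-179.9, -0.1, 90.0]
wrist_force: [0.3, -0.6, -0.1]
opening: 0.0851
grasp_force: 0.0
```

{"api": "arm_command", "payload": {"series": [[0, 0, 0, 0], [0, 0, 0, 0], [0, 0, 0, 0], [0, 0, 0, 0], [0, 0, 0, 0]], "hand": 0.015, "grip_force": 40}}

```text
time: 5.1
ee_pos: [0.459, -0.3173, 0.1071]
tcp_rot: [179.9, 0.1, 90.0]
wrist_force: [-0.6, 0.1, 5.4]
opening: 0.0229
grasp_force: 39.0
```

{"api": "arm_command", "payload": {"series": [[0, 0, 0, 0], [0, 0, 0, 0], [0, 0, 0, 0], [0, 0, 0, 0], [0, 0, 0, 0]]}}

```text
time: 5.6
ee_pos: [0.459, -0.3173, 0.1071]
tcp_rot: [179.9, 0.1, 90.0]
wrist_force: [0.5, -0.2, 6.4]
opening: 0.0232
grasp_force: 39.0
```

{"api": "arm_command", "payload": {"series": [[0, 0, -0.03, 0], [0, 0, -0.08, 0], [0, 0, -0.13, 0], [0, 0, -0.18, 0], [0, 0, -0.23, 0]]}}

```text
time: 6.1
ee_pos: [0.4581, -0.3168, 0.338]
tcp_rot: [180.0, 0.0, 90.0]
wrist_force: [1.7, -1.4, 0.6]
opening: 0.0232
grasp_force: 39.3
```

{"api": "arm_command", "payload": {"series": [[0.03, 0.015, -0.02, 0], [0.07, 0.035, -0.02, 0], [0.11, 0.058, -0.02, 0], [0.15, 0.08, -0.02, 0], [0.19, 0.1, -0.02, 0]]}}

```text
time: 6.6
ee_pos: [0.5592, -0.1254, 0.3558]
tcp_rot: [-180.0, 0.0, 90.0]
wrist_force: [0.7, -0.1, -0.3]
opening: 0.0233
grasp_force: 39.4
```

```bash
python3 - <<'E'
from h import *
w=cam('wrist');s=cam('side');o=bot.get_obs();print(o['time'],o['ee_pos'],o['tcp_rot'],o['q'],o['opening'],o['wrist_force'])
cv2.imwrite('pics/s3.png',np.hstack([cv2.resize(w['color'],(400,300)),cv2.resize(s['color'],(400,300))]))
E
```

```text
6.7 [ 0.56024224 -0.12278253  0.35502736] [-1.79944911e+02 -7.46764188e-02  9.02790034e+01] [-1.23916881e+01  1.39492364e+01  3.45842017e+01  1.10705092e+02
  6.07742610e-02  7.73292354e+01] 0.023048862342527083 [ 0.03007895 -0.70694756 -0.25219485]
```

View pics/s3.png

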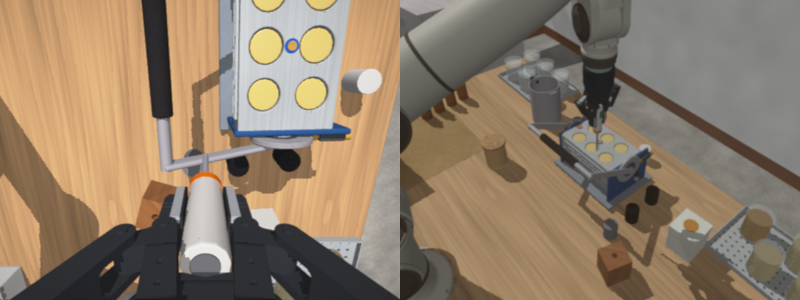

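The pen is held straight. In the wrist image the tip points down near (206,155), and the blue stud is at (292,45).

{"api": "arm_command", "payload": {"series": [[0.04, 0.02, 0, 0], [0.085, 0.043, 0, 0], [0.13, 0.067, 0, 0], [0.17, 0.09, 0, 0], [0.2, 0.105, 0, 0]]}}

```text
time: 7.2
ee_pos: [0.6643, 0.075, 0.3552]
tcp_rot: [-180.0, 0.0, 90.1]
wrist_force: [1.1, -0.1, 1.0]
opening: 0.0231
grasp_force: 39.5
```

{"api": "arm_command", "payload": {"series": [[0.015, 0.008, 0.02, 0], [0.015, 0.008, 0.05, 0], [0.015, 0.008, 0.08, 0], [0.015, 0.008, 0.08, 0], [0.015, 0.008, 0.08, 0]]}}

```text
time: 7.7
ee_pos: [0.6711, 0.0874, 0.2768]
tcp_rot: [-180.0, 0.0, 90.0]
wrist_force: [-0.3, 0.2, 0.1]
opening: 0.0232
grasp_force: 39.5
```

```bash
python3 - <<'E'
from h import *
w=cam('wrist');s=cam('side');o=bot.get_obs();print(o['time'],o['ee_pos'],o['tcp_rot'],o['wrist_force'])
Rm,p=pose(w);K=w['camera_matrix']
def pr(P):
    v=Rm.T@(np.array(P)-p); u=K@np.array([v[0],-v[1],-v[2]]);return u[:2]/u[2]
t=o['ee_pos']-[0,0,.0921]
print('tip pred',pr(t),'red pred',pr((.673,.0922,.153)),'blue',pr((.674,-.0093,.153)))
u=pr(t).astype(int)
a=w['color'][max(u[1]-60,0):u[1]+60,u[0]-60:u[0]+60]
Rs,ps=pose(s);Ks=s['camera_matrix'];v=Rs.T@(t-ps);us=Ks@np.array([v[0],-v[1],-v[2]]);us=us[:2]/us[2];print('side tip',us,'origins',max(u[1]-60,0),u[0]-60,us.astype(int)-40)
us=us.astype(int);b=s['color'][us[1]-40:us[1]+40,us[0]-40:us[0]+40]
print([ (d['location'],d['confidence']) for n in ('wrist','side') for d in bot.mark_of(n,'thermo_tip')[:1]+bot.mark_of(n,'end_stud')[:2]])
cv2.imwrite('pics/s4.png',np.hstack([cv2.resize(a,(390,390),interpolation=2),cv2.resize(b,(390,390),interpolation=2)]))
E
```

```text
7.8 [0.67207532 0.08757192 0.2789573 ] [ 1.79777047e+02 -2.47691470e-02  8.99732614e+01] [0.1924562  0.02221729 0.85714731]
tip pred [286.21099956 218.1827033 ] red pred [287.26747676 199.68819895] blue [288.32298978 305.03086647]
side tip [252.14178637 167.43788221] origins 158 226 [212 127]
[([287.5, 220.0], 0.8), ([289.9, 199.6], 0.7), ([284.6, 216.0], 0.65), ([254.1, 166.6], 0.75), ([270.1, 222.1], 0.55), ([254.2, 175.4], 0.37)]
```

View pics/s4.png

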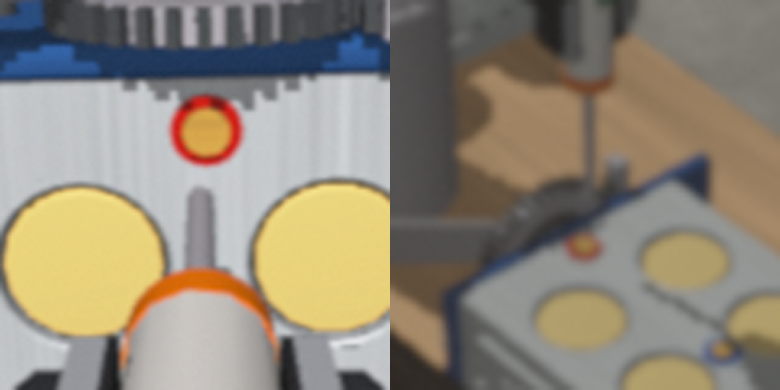

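Wrist crop: the tip is at (201,190) and the red stud at (205,131). Both sit at the same offset from prediction, so I need +4.5 mm in y and +1 mm in x. Then down.

{"api": "arm_command", "payload": {"series": [[0.0046, 0.001, 0.0, 0], [0.0046, 0.001, 0.015, 0], [0.0046, 0.001, 0.025, 0], [0.0046, 0.001, 0.03, 0], [0.0046, 0.001, 0.03, 0]]}}

```text
time: 8.5
ee_pos: [0.6724, 0.0928, 0.2456]
tcp_rot: [-180.0, 0.0, 90.0]
wrist_force: [-0.0, 0.5, -1.3]
opening: 0.0234
grasp_force: 39.6
```

{"api": "arm_command", "payload": {"series": [[0, 0, 0.001, 0], [0, 0, 0.002, 0], [0, 0, 0.003, 0], [0, 0, 0.004, 0], [0, 0, 0.004, 0]]}}

```text
time: 9.0
ee_pos: [0.6727, 0.0926, 0.2442]
tcp_rot: [179.8, -0.0, 90.0]
wrist_force: [-2.2, -0.3, 9.2]
opening: 0.0233
grasp_force: 40.4
```

```bash
python3 -c "
from h import *
for i in range(3):
  bot.camera('wrist');o=bot.get_obs();print(o['ee_pos'],o['wrist_force'])"
```

```text
[0.67271801 0.09262422 0.24425667] [-1.24921547 -0.17663913  9.89185368]
[0.67270885 0.09260919 0.24427088] [-1.54912671 -0.02231931  8.65244198]
[0.67270888 0.09259413 0.24429042] [-1.50199511  0.03961713  8.76442682]
```

Contact on the end stud at about 9 N, at the right height, for over 0.5 s. Next is the blue stud.

{"api": "arm_command", "payload": {"series": [[0, 0, -0.015, 0], [0, 0, -0.03, 0], [-0.035, 0.0, -0.03, 0], [-0.07, 0.001, -0.03, 0], [-0.1015, 0.001, -0.03, 0]]}}

```text
time: 9.65
ee_pos: [0.6736, -0.0101, 0.2723]
tcp_rot: [180.0, 0.0, 90.0]
wrist_force: [1.3, -0.4, -1.0]
opening: 0.0231
grasp_force: 39.5
```

```bash
python3 - <<'E'
from h import *
bot.camera('wrist');w=cam('wrist');o=bot.get_obs();print(o['time'],o['ee_pos'],o['tcp_rot'],o['wrist_force'])
Rm,p=pose(w);K=w['camera_matrix']
def pr(P):
    v=Rm.T@(np.array(P)-p); u=K@np.array([v[0],-v[1],-v[2]]);return u[:2]/u[2]
t=o['ee_pos']-[0,0,.0921]
print('tip pred',pr(t),'blue',pr((.674,-.0093,.153)))
u=pr(t).astype(int)
print(u-60)
cv2.imwrite('pics/s5.png',cv2.resize(w['color'][u[1]-60:u[1]+60,u[0]-60:u[0]+60],(390,390),interpolation=2))
E
```

```text
9.75 [ 0.67348636 -0.01260651  0.27221197] [1.79978379e+02 5.00327487e-02 8.97870427e+01] [-0.11714898  0.56412467 -0.67575841]
tip pred [286.65175468 218.0303552 ] blue [287.3022611 203.3281449]
[226 158]
```

View pics/s5.png

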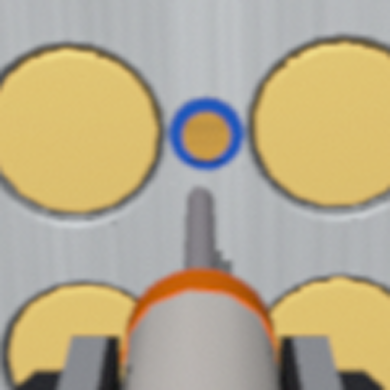

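```bash
cat > blue.py <<'E'
from h import *
for i in range(3):
    w=cam('wrist');o=bot.get_obs()
    Rm,p=pose(w);K=w['camera_matrix']
    def pr(P):
        v=Rm.T@(np.array(P)-p); u=K@np.array([v[0],-v[1],-v[2]]);return u[:2]/u[2]
    h=cv2.cvtColor(w['color'],cv2.COLOR_BGR2HSV);m=cv2.inRange(h,(105,120,80),(125,255,255))[150:250,260:320]
    ys,xs=np.nonzero(m)
    b=np.array([(xs.min()+xs.max())/2+260,(ys.min()+ys.max())/2+150])
    print(o['time'],o['ee_pos'],len(xs),'blue px',b,'pred tip',pr(o['ee_pos']-[0,0,.0921]))
    # blue at stud height, corrected by common offset (1.6,-1.6)
    print(at_z(w,b-[1.6,-1.6],.153)-o['ee_pos'])
E
python3 blue.py
```

```text
9.8 [ 0.67350347 -0.01074873  0.27218698] 178 blue px [289.  201.5] pred tip [286.66182419 218.12467308]
[ 0.00058146  0.00360294 -0.11918698]
9.85 [ 0.67354738 -0.009502    0.27215115] 175 blue px [289.  203.5] pred tip [286.66103556 218.16619263]
[ 0.0005762   0.00195421 -0.11915115]
9.9 [ 0.67353427 -0.00868831  0.2721108 ] 171 blue px [289. 205.] pred tip [286.67056062 218.16425513]
[ 0.00056483  0.00068469 -0.1191108 ]
```

The offset was only the arm settling; it is now on target, so I descend.

{"api": "arm_command", "payload": {"series": [[0, 0, 0.01, 0], [0, 0, 0.018, 0], [0, 0, 0.024, 0], [0, 0, 0.026, 0], [0, 0, 0.026, 0]]}}

```text
time: 10.4
ee_pos: [0.6733, -0.0086, 0.2457]
tcp_rot: [-180.0, -0.0, 90.0]
wrist_force: [-0.6, 0.1, -0.1]
opening: 0.0233
grasp_force: 39.5
```

{"api": "arm_command", "payload": {"series": [[0, 0, 0.001, 0], [0, 0, 0.002, 0], [0, 0, 0.003, 0], [0, 0, 0.004, 0], [0, 0, 0.004, 0]]}}

```text
time: 10.9
ee_pos: [0.6736, -0.009, 0.2442]
tcp_rot: [179.8, -0.0, 90.0]
wrist_force: [-1.6, 0.1, 10.1]
opening: 0.0229
grasp_force: 40.6
```

```bash
python3 -c "
from h import *
for i in range(5):
  bot.camera('wrist');o=bot.get_obs();print(o['ee_pos'],o['tcp_rot'],o['wrist_force'])"
```

```text
[ 0.67363984 -0.00896006  0.24427081] [ 1.79814542e+02 -3.42672724e-03  8.99958819e+01] [-0.86776443  1.0586394  10.42844422]
[ 0.67361902 -0.00896555  0.24423197] [ 1.79820862e+02 -5.38995352e-03  8.99960518e+01] [-1.39977307  0.32997258 10.06295609]
[ 0.67365103 -0.0089494   0.24421313] [ 1.79818780e+02 -2.90215138e-03  8.99977290e+01] [-1.97589714  0.81474704  9.45024913]
[ 0.67364127 -0.00896071  0.24424732] [ 1.79817653e+02 -4.33712660e-03  8.99966958e+01] [-2.56248544  0.69583225  9.88202504]
[ 0.67364127 -0.00895631  0.24423608] [ 1.79818380e+02 -3.42855353e-03  8.99934221e+01] [-2.04600177  0.50338533  9.61430498]
```

Contact on the middle stud, about 10 N. Now back to the stand.

{"api": "arm_command", "payload": {"series": [[0, 0, -0.03, 0], [0, 0, -0.07, 0], [0, 0, -0.11, 0], [-0.035, -0.024, -0.115, 0], [-0.073, -0.05, -0.115, 0]]}}

```text
time: 11.65
ee_pos: [0.6255, -0.0821, 0.3576]
tcp_rot: [179.8, 0.0, 90.1]
wrist_force: [0.8, -1.9, 0.5]
opening: 0.0231
grasp_force: 39.7
```

{"api": "arm_command", "payload": {"series": [[-0.04, -0.028, 0, 0], [-0.08, -0.056, 0, 0], [-0.12, -0.084, 0, 0], [-0.16, -0.112, 0, 0], [-0.2, -0.14, 0, 0]]}}

```text
time: 12.15
ee_pos: [0.482, -0.2833, 0.3573]
tcp_rot: [180.0, 0.0, 90.0]
wrist_force: [0.8, -1.0, -0.4]
opening: 0.0227
grasp_force: 39.7
```

{"api": "arm_command", "payload": {"series": [[-0.02, -0.014, 0, 0], [-0.035, -0.0246, 0, 0], [-0.035, -0.0246, 0.04, 0], [-0.035, -0.0246, 0.08, 0], [-0.035, -0.0246, 0.1, 0]]}}

```text
time: 12.65
ee_pos: [0.458, -0.3168, 0.2537]
tcp_rot: [-179.9, -0.1, 90.0]
wrist_force: [-0.7, 0.4, -0.2]
opening: 0.0232
grasp_force: 39.7
```

{"api": "arm_command", "payload": {"series": [[0, 0, 0, 0], [0, 0, 0, 0], [0, 0, 0, 0], [0, 0, 0, 0], [0, 0, 0, 0]]}}

```text
time: 13.15
ee_pos: [0.4593, -0.3171, 0.258]
tcp_rot: [179.9, 0.0, 90.0]
wrist_force: [0.0, -0.2, 0.5]
opening: 0.023
grasp_force: 39.7
```

{"api": "arm_command", "payload": {"series": [[0, 0, 0.03, 0], [0, 0, 0.06, 0], [0, 0, 0.08, 0], [0, 0, 0.1, 0], [0, 0, 0.12, 0]]}}

```text
time: 13.65
ee_pos: [0.4591, -0.317, 0.1365]
tcp_rot: [180.0, 0.0, 90.0]
wrist_force: [-0.4, 0.4, -0.1]
opening: 0.0229
grasp_force: 39.7
```

{"api": "arm_command", "payload": {"series": [[0, 0, 0.01, 0], [0, 0, 0.02, 0], [0, 0, 0.026, 0], [0, 0, 0.029, 0], [0, 0, 0.029, 0]]}}

```text
time: 14.15
ee_pos: [0.459, -0.317, 0.1081]
tcp_rot: [180.0, 0.0, 90.0]
wrist_force: [0.1, 0.5, -0.8]
opening: 0.0232
grasp_force: 39.7
```

{"api": "arm_command", "payload": {"series": [[0, 0, 0, 0], [0, 0, 0, 0], [0, 0, 0, 0], [0, 0, 0, 0], [0, 0, 0, 0]]}}

```text
time: 14.65
ee_pos: [0.4589, -0.317, 0.1081]
tcp_rot: [180.0, 0.0, 90.0]
wrist_force: [-0.3, 0.2, -0.4]
opening: 0.0228
grasp_force: 39.7
```

{"api": "arm_command", "payload": {"series": [[0, 0, 0.001, 0], [0, 0, 0.0015, 0], [0, 0, 0.002, 0], [0, 0, 0.002, 0], [0, 0, 0.002, 0]]}}

```text
time: 15.15
ee_pos: [0.459, -0.317, 0.107]
tcp_rot: [179.9, 0.0, 90.0]
wrist_force: [-2.3, 2.2, 8.1]
opening: 0.023
grasp_force: 40.5
```

{"api": "arm_command", "payload": {"series": [[0, 0, 0, 0], [0, 0, 0, 0], [0, 0, 0, 0], [0, 0, 0, 0], [0, 0, 0, 0]], "hand": 0.085}}

```text
time: 15.65
ee_pos: [0.4588, -0.3169, 0.1058]
tcp_rot: [-180.0, -0.0, 90.0]
wrist_force: [0.4, -0.1, 0.5]
opening: 0.0853
grasp_force: 0.0
```

{"api": "arm_command", "payload": {"series": [[0, 0, -0.02, 0], [0, 0, -0.05, 0], [0, 0, -0.09, 0], [0, 0, -0.13, 0], [0, 0, -0.14, 0]]}}

```text
time: 16.15
ee_pos: [0.4597, -0.3175, 0.2507]
tcp_rot: [179.7, 0.2, 90.0]
wrist_force: [0.0, -0.6, 0.1]
opening: 0.0849
grasp_force: 0.0
```

```bash
python3 - <<'E'
from h import *
bot.camera('wrist');w=cam('wrist');s=cam('side');o=bot.get_obs();print(o['time'],o['ee_pos'],o['tcp_rot'],o['wrist_force'])
cv2.imwrite('pics/s6.png',np.hstack([w['color'][100:360,150:430],s['color'][200:400,180:420][:200].copy() if 0 else cv2.resize(s['color'][240:400,200:400],(325,260))]))
print(bot.mark_of('side','thermo_mid')[:1],bot.mark_of('wrist','thermo_mid')[:1],bot.mark_of('side','handle_mid')[:1])
E
```

```text
16.3 [ 0.45912504 -0.31711785  0.24579542] [1.79971443e+02 1.83406955e-02 8.99990252e+01] [0.84960124 0.60944106 0.41121904]
[{'location': [301.3, 346.3], 'confidence': 0.58}] [{'location': [284.9, 203.3], 'confidence': 0.66}] [{'location': [220.5, 210.8], 'confidence': 0.76}]
```

View pics/s6.png

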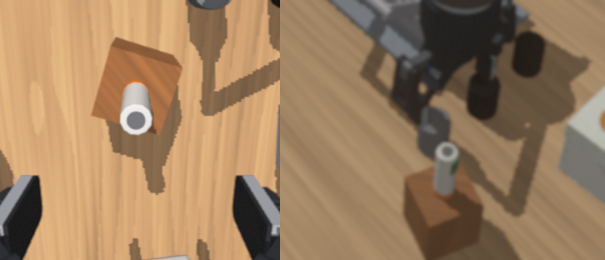

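The pen is home and upright in the stand. Next I go over the handle and straddle it.

{"api": "arm_command", "payload": {"series": [[0, 0, -0.04, 0], [0.03, 0.005, -0.08, 0], [0.075, 0.012, -0.08, 0], [0.12, 0.02, -0.08, 0], [0.165, 0.026, -0.08, 0]]}}

```text
time: 16.95
ee_pos: [0.4849, -0.1505, 0.3247]
tcp_rot: [-179.9, -0.0, 90.0]
wrist_force: [1.1, -0.4, -0.2]
opening: 0.0848
grasp_force: 0.0
```

{"api": "arm_command", "payload": {"series": [[0.045, 0.008, 0, 0], [0.09, 0.014, 0, 0], [0.125, 0.02, 0, 0], [0.139, 0.022, 0, 0], [0.139, 0.022, 0, 0]]}}

```text
time: 17.45
ee_pos: [0.5069, -0.0116, 0.3248]
tcp_rot: [-179.9, -0.0, 90.2]
wrist_force: [0.5, -0.7, 0.1]
opening: 0.0853
grasp_force: 0.0
```

```bash
python3 - <<'E'
from h import *
for i in range(4): w=cam('wrist')
o=bot.get_obs();print(o['time'],o['ee_pos'],o['tcp_rot'],o['q'])
Rm,p=pose(w);K=w['camera_matrix']
v=Rm.T@(np.array([.507,-.013,.219])-p); u=K@np.array([v[0],-v[1],-v[2]]);print('pred',u[:2]/u[2])
print(bot.mark_of('wrist','handle_mid')[:1])
m=(w['color'].max(2)<45).astype(np.uint8)
for r in (150,180,200,220): 
    xs=np.nonzero(m[r,200:370])[0]+200; print(r,xs.min() if len(xs) else None,xs.max() if len(xs) else None, at_z(w,((xs.min()+xs.max())/2,r),.219) if len(xs) else '')
E
```

```text
17.65 [ 0.50677057 -0.01410192  0.32561109] [-1.79964601e+02  1.46174918e-02  8.99237766e+01] [-1.58522093e+00  2.39655049e+00  1.81009684e+01  1.05739419e+02
 -1.55446020e-02  8.84910118e+01]
pred [287.09513391 210.70881952]
[{'location': [288.8, 210.1], 'confidence': 0.87}]
150 272 302 [0.50701248 0.0339678  0.219     ]
180 273 302 [0.50736476 0.0113878  0.219     ]
200 274 302 [ 0.50773995 -0.004393    0.219     ]
220 275 302 [ 0.50812992 -0.0207958   0.219     ]
```

Aligned over the handle within 1 mm. Descend and grip.

{"api": "arm_command", "payload": {"series": [[0, 0.001, 0.03, 0], [0, 0.001, 0.06, 0], [0, 0.001, 0.09, 0], [0, 0.001, 0.115, 0], [0, 0.001, 0.125, 0]]}}

```text
time: 18.2
ee_pos: [0.5069, -0.014, 0.1985]
tcp_rot: [-179.8, 0.0, 89.9]
wrist_force: [-0.6, -0.1, -0.4]
opening: 0.0849
grasp_force: 0.0
```

{"api": "arm_command", "payload": {"series": [[0, 0, 0, 0], [0, 0, 0, 0], [0, 0, 0, 0], [0, 0, 0, 0], [0, 0, 0, 0]], "hand": 0.015, "grip_force": 50}}

```text
time: 18.7
ee_pos: [0.5075, -0.013, 0.202]
tcp_rot: [-180.0, 0.0, 90.0]
wrist_force: [-6.0, -1.4, 6.3]
opening: 0.0237
grasp_force: 49.3
```

{"api": "arm_command", "payload": {"series": [[0, 0, 0, 0], [0, 0, 0, 0], [0, 0, 0, 0], [0, 0, 0, 0], [0, 0, 0, 0]]}}

```text
time: 19.2
ee_pos: [0.5074, -0.013, 0.202]
tcp_rot: [-180.0, 0.0, 90.0]
wrist_force: [-4.7, -1.7, 6.0]
opening: 0.023
grasp_force: 49.3
```

```bash
python3 - <<'E'
from h import *
o=bot.get_obs();print(o['time'],o['ee_pos'],o['wrist_force'])
for q in np.arange(0,.79,.075): print(round(q,3), np.round([-.19*np.cos(.49-q)+.19*np.cos(.49), .19*np.sin(.49)-.19*np.sin(.49-q)],4))
E
```

```text
19.2 [ 0.50743006 -0.01299613  0.20200361] [-4.73601243 -1.65701668  5.96174507]
0.0 [0. 0.]
0.075 [-0.0062  0.0128]
0.15 [-0.0115  0.0261]
0.225 [-0.0157  0.0397]
0.3 [-0.0189  0.0535]
0.375 [-0.0211  0.0676]
0.45 [-0.0222  0.0818]
0.525 [-0.0222  0.0961]
0.6 [-0.0212  0.1103]
0.675 [-0.0191  0.1244]
0.75 [-0.016   0.1383]
```

{"api": "arm_command", "payload": {"series": [[0, -0.006, 0.013, 0], [0, -0.0115, 0.026, 0], [0, -0.0157, 0.04, 0], [0, -0.0189, 0.0535, 0], [0, -0.0211, 0.0676, 0]]}}

```text
time: 19.7
ee_pos: [0.4871, -0.0134, 0.135]
tcp_rot: [179.8, 0.1, 90.0]
wrist_force: [-3.3, -3.2, 9.8]
opening: 0.0236
grasp_force: 54.9
```

{"api": "arm_command", "payload": {"series": [[0, -0.0011, 0.0142, 0], [0, -0.0011, 0.0285, 0], [0, -0.0001, 0.0427, 0], [0, 0.002, 0.0568, 0], [0, 0.004, 0.067, 0]]}}

```text
time: 20.2
ee_pos: [0.4893, -0.0134, 0.0663]
tcp_rot: [-179.8, 0.1, 90.0]
wrist_force: [-13.2, -2.1, 9.3]
opening: 0.0235
grasp_force: 60.4
```

```bash
python3 - <<'E'
from h import *
for i in range(4): w=cam('wrist')
s=cam('side');o=bot.get_obs();print(o['time'],o['ee_pos'],o['tcp_rot'],o['wrist_force'],o['opening'])
h=o['ee_pos'][2]+.017
print('q est',.49-np.arcsin((h-.130)/.19))
cv2.imwrite('pics/s7.png',np.hstack([cv2.resize(w['color'],(400,300)),cv2.resize(s['color'][140:320,160:400],(400,300))]))
E
```

```text
20.45 [ 0.48913275 -0.01337412  0.06618684] [-1.79790632e+02  6.57573917e-02  9.00156477e+01] [-9.32064016 -2.40331195  2.99999425] 0.02358497185903958
q est 0.7389485181703239
```

View pics/s7.png

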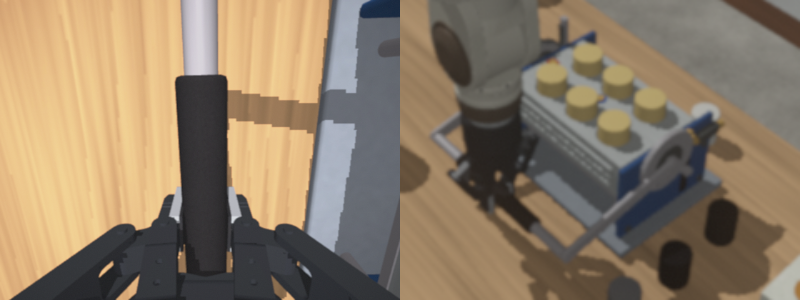

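The candles are all up and the lever is at about 0.74 rad. I'll push 4 mm further for margin below the 0.80 stop.

{"api": "arm_command", "payload": {"series": [[0, 0.0005, 0.002, 0], [0, 0.001, 0.004, 0], [0, 0.001, 0.004, 0], [0, 0.001, 0.004, 0], [0, 0.001, 0.004, 0]]}}

```text
time: 20.95
ee_pos: [0.4899, -0.0133, 0.0626]
tcp_rot: [-179.8, 0.1, 90.0]
wrist_force: [-13.1, -3.9, 5.6]
opening: 0.0235
grasp_force: 60.4
```

```bash
python3 - <<'E'
from h import *
for i in range(8):
    w=cam('side')
    if i%3==1:
        o=bot.get_obs();print(o['time'],o['ee_pos'],o['wrist_force'],o['grasp_force'],.49-np.arcsin((o['ee_pos'][2]+.017-.130)/.19))
# slip check: wrist-camera sees bar; estimate handle height from side camera sleeve
print(bot.mark_of('side','handle_mid')[:1])
Rs,ps=pose(w);K=w['camera_matrix']
for q in (.65,.7,.75,.8):
    P=np.array([.674-.19*np.cos(.49-q),-.013,.13+.19*np.sin(.49-q)]);v=Rs.T@(P-ps);u=K@np.array([v[0],-v[1],-v[2]]);print(q,u[:2]/u[2])
print([d['location'] for d in bot.mark_of('side','thermo_mid')[:1]],[d['location'] for d in bot.mark_of('side','candle_1')])
E
```

```text
21.05 [ 0.48995724 -0.01334073  0.06259186] [-12.0785907   -3.54394323   5.49356528] 60.42705774307251 0.7585212648018542
21.2 [ 0.48994937 -0.01335362  0.06258401] [-12.80744929  -3.62473648   5.08507691] 60.42661428451538 0.7585641374320062
21.35 [ 0.48996061 -0.01334608  0.06259443] [-12.3444879   -2.7656219    5.85175552] 60.42764067649841 0.7585072473564504
[{'location': [216.0, 255.8], 'confidence': 0.93}]
0.65 [216.03235326 253.12309871]
0.7 [216.89689224 255.56008197]
0.75 [217.91574539 257.83930952]
0.8 [219.08319148 259.95715317]
[[299.4, 346.9]] [[268.4, 213.8], [305.8, 215.1], [349.2, 282.5], [288.1, 229.4], [249.7, 197.8], [271.7, 186.8], [324.9, 306.8], [293.2, 202.7], [292.4, 327.8], [341.5, 222.8]]
```

{"api": "arm_command", "payload": {"series": [[0, 0.0005, 0.002, 0], [0, 0.001, 0.004, 0], [0, 0.001, 0.004, 0], [0, 0.001, 0.004, 0], [0, 0.001, 0.004, 0]]}}

```text
time: 22.0
ee_pos: [0.4908, -0.0134, 0.0585]
tcp_rot: [-179.8, 0.1, 90.0]
wrist_force: [-12.8, -2.7, 5.2]
opening: 0.0235
grasp_force: 60.9
```

```bash
python3 - <<'E'
from h import *
for i in range(8):
    w=cam('side')
    if i%3==1:
        o=bot.get_obs();f=o['wrist_force'];print(o['time'],o['ee_pos'],f,-f[0]*.264+f[2]*.965,o['grasp_force'],.49-np.arcsin((o['ee_pos'][2]+.017-.130)/.19))
print(bot.mark_of('side','handle_mid')[:1])
Rs,ps=pose(w);K=w['camera_matrix']
def pr(P):
    v=Rs.T@(P-ps);u=K@np.array([v[0],-v[1],-v[2]]);return u[:2]/u[2]
for q in (0,.75,): print(q,pr(np.array([.674-.19*np.cos(.49-q),-.013,.13+.19*np.sin(.49-q)])))
# candle top height from centroid of bright tops
t=cam('top')
h=cv2.cvtColor(w['color'],cv2.COLOR_BGR2HSV)
for z in (.148,.173,.178): print('candle6 top side px',z,pr(np.array([.7087,.0553,z])))
cv2.imwrite('pics/s8.png',cv2.resize(w['color'][160:280,180:340],(640,480),interpolation=2))
E
```

```text
22.1 [ 0.49085067 -0.01333678  0.0584858 ] [-12.32744305  -3.59345568   6.69073855] 9.711007664852495 60.86481034755707 0.7810067989840339
22.25 [ 0.49083711 -0.01335495  0.05847996] [-12.34499588  -2.02323451   6.45482985] 9.487989718216024 60.864622592926025 0.7810389125012371
22.4 [ 0.49084883 -0.01333139  0.05847567] [-12.6230308   -3.50027526   4.95844945] 8.117383851981963 60.86480140686035 0.781062461781957
[{'location': [219.9, 259.1], 'confidence': 0.66}]
0 [220.59359242 210.03266501]
0.75 [217.91574539 257.83930952]
candle6 top side px 0.148 [272.29155606 180.32057542]
candle6 top side px 0.173 [272.4588015  172.36981688]
candle6 top side px 0.178 [272.4927817  170.75441653]
```

View pics/s8.png

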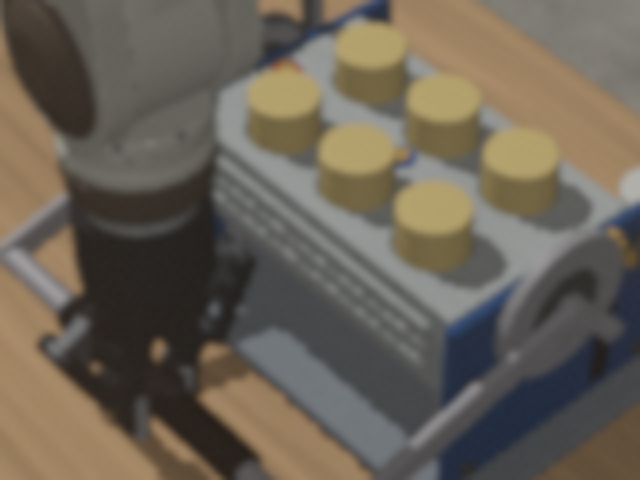

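All six candles are up. The far candle's top at (371,45) in the crop works out to about a 29 mm rise. The lever is held steady near 0.77 rad, so I'm handing in.

```bash
python3 -c "
from h import *
print(bot.job_done())"
```

```text
the job is handed in; nothing more can be done
None
```

I handed the job in with every step carried out; the system did not report a verdict. The thermometer touched the red-ringed and then the blue-ringed stud and is back in its stand. The lever is held at its third click (about 0.77 rad) with all six candles up, and no contact with the jar, pitcher or gift box was noticed.

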